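Close the dry canister and take off its drier cap

TASK

A new bearing lies in the open steel canister and must be shut away from dust, but the drier cap, the outer of the two lids that stand nested on the counter beside it, is spent and has to go for exchange. Pick up both lids together by the knob of the inner lid, lower them onto the canister until the inner lid sits fully home on the rim, and let go of the knob. Then lift the ring-shaped drier cap alone by its collar, leaving the inner lid seated on the canister, and finish holding the cap in the gripper well clear (about 12 cm) above where it sat; do not put it down, and do not push the canister or the other things about.

Things in the scene. Friction and masses are not known exactly. Their poses are not given: they have to be found in the camera images.
- canister_mouth (a point): centre of the round mouth of the open canister, on the axis in the plane of its rim, 55 mm above the canister's foot; z is the canister's axis
- canister: the open round canister, bare steel, standing loose on the counter (about 0.85 kg): 82 mm outer diameter, 55 mm tall, wall 3.5 mm (mouth 75 mm diameter); a 47 mm ball bearing lies on its floor, its top 18 mm above the foot. Origin at the centre of the foot. It is the canister without lids
- knob (a point): centre of the part of the inner lid's knob that stands free above the drier cap's collar when nested: an upright fluted aluminium cylinder, 18 mm diameter, free from 11 mm below this point to 11 mm above it. When the lids are seated on the canister this point lies 89 mm above the canister's foot; at the start it lies 46 mm above the counter
- inner_lid: the inner lid, aluminium, 0.26 kg: a round plug, 70 mm diameter, 12 mm deep (chamfered to 62 mm at the bottom), above it an 85 mm flange, 3 mm thick, that rests on the canister's rim, and in the middle the 18 mm knob rising to 57 mm above the underside. Origin: centre of the plug's underside, 43 mm above the canister's foot when seated. Any yaw will do. It starts standing on the counter
- collar (a point): centre, half-way up, of the raised collar of the drier cap: 44 mm outer diameter, 16 mm tall (8 mm above and below this point), 27 mm above the underside of the inner lid while nested. Below the collar the cap's flat deck spreads to 99 mm diameter. The knob stands up through the collar's 22 mm hole, its top 30 mm above this point
- drier_cap: the drier cap (outer lid), grey plastic, 0.16 kg: perforated ring deck, 99 mm diameter, 4 mm thick, with a 12 mm skirt below its edge (93 mm inside) and the collar on top. It lies loose on the inner lid's flange (2 mm play round the knob): it rides along when the knob is lifted, and lifts straight off by its collar. Origin: centre of the deck's underside, 15 mm above the inner lid's underside
- closed_canister: a second canister of the same kind that is already closed with both lids, 100 mm tall in all, farther back on the counter; not part of the job. Origin at its foot
- bearing_box: small printed carton, 63x62x22 mm, bystander, origin at its underside
- vee_pulley: small vee pulley lying flat, 64 mm diameter, 18 mm high, bystander, origin at its underside
- highlighter: highlighter pen lying on the counter between the canister and the lids, 118 mm long, bystander, origin at its underside

How it is judged:
On the way, in this order (a step that is already met when the one before it is completed fails the run):
1. both lids, still nested, are lifted off the counter together (height (world z) of inner_lid above 0.05 m and z of drier_cap in the frame of inner_lid below 0.019 m and horizontal distance between drier_cap and inner_lid below 0.006 m and contact force between the fingers and inner_lid above 1 N), for 0.2 s.
2. the nested lids sit fully home on the canister and the knob is let go (z of inner_lid in the frame of canister between 0.04 and 0.0455 m and horizontal distance between inner_lid and canister below 0.004 m and angle between the z axis of inner_lid and the z axis of canister, either way round below 0.05 rad and angle between canister's own z axis and vertical below 0.05 rad and z of drier_cap in the frame of canister below 0.0615 m and contact force between the fingers and inner_lid below 0.2 N), for 0.2 s.
At the end, for the whole second after the job is handed in: the inner lid is seated on the upright canister (centred to 4 mm, within 2.5 mm of fully down, level to 0.05 rad); the gripper holds the drier cap still, at least 70 mm above where it sat, touching neither inner lid nor canister; the canister is within 30 mm of where it started (z of inner_lid in the frame of canister between 0.04 and 0.0455 m and horizontal distance between inner_lid and canister below 0.004 m and angle between the z axis of inner_lid and the z axis of canister, either way round below 0.05 rad and angle between canister's own z axis and vertical below 0.05 rad and z of drier_cap in the frame of canister above 0.128 m and contact force between the fingers and drier_cap above 1 N and contact force between drier_cap and inner_lid below 0.1 N and contact force between drier_cap and canister below 0.1 N and contact force between the fingers and inner_lid below 0.2 N and linear speed of drier_cap below 0.03 m/s and linear speed of inner_lid below 0.02 m/s and distance of canister from where it was at the start of the episode below 0.03 m); the arm keeps its last pose, push and grip.
It fails at once if the lids are parted while the inner lid is off the canister (parted too soon, or the inner lid came up behind the cap) ((z of inner_lid in the frame of canister above 0.048 m and z of drier_cap in the frame of inner_lid above 0.027 m) or (horizontal distance between inner_lid and canister above 0.06 m and horizontal distance between drier_cap and inner_lid above 0.02 m)).
It fails at once if the inner lid is carried up with the cap while the cap itself is gripped (contact force between the fingers and drier_cap above 8 N and z of inner_lid in the frame of canister above 0.048 m and horizontal distance between inner_lid and canister below 0.06 m).
It fails at once if the lids are dropped onto the canister from a height (z of inner_lid in the frame of canister above 0.06 m and horizontal distance between inner_lid and canister below 0.06 m and contact force between the fingers and inner_lid below 0.1 N).
It fails at once if the canister is shoved or tipped (distance of canister from where it was at the start of the episode above 0.03 m or angle between canister's own z axis and vertical above 0.2 rad).
It fails at once if another thing is pushed about (distance of any of closed_canister, bearing_box, vee_pulley, highlighter from where it was at the start of the episode above 0.03 m).
It also fails if it takes over 48 s, if anything falls off the work surface, if the arm or the gripper's body presses on something with over 40 N, if the wrist force passes 120 N, or if a joint passes its speed limit or range.

ROBOT

A 6-joint arm with a two-finger parallel gripper is mounted at the origin on the work surface; the furniture and walls round the work are solid. World frame = base frame: x ahead of the robot, y to its left, z up, the work surface at z = 0. Lengths are in m, angles in rad, forces in N, time in s.
With the tool pointing down it reaches from about 0.35 to 0.8 m from the base axis. Payload 7.3 kg.
Tool frame: the origin (TCP) lies midway between the tips of the shut fingers; the grasp point (between the pads) lies 19 mm behind it; z points along the fingers, y is the line along which they close (so a half turn about z gives the same grasp; the last joint's range is limited). The gripper opens to 85 mm and grips with 20 to 120 N. Pads are 22 mm wide; open, the fingers measure 114 mm over their backs; the gripper's body (76 mm by 85 mm) begins 54 mm behind the grasp point. The pads swing forward as they close: fully open they stand 13 mm farther back than shut.
Start: joints at [-1.37, 0.342, 1.524, -0, 1.275, -0.146], TCP at [0.178, -0.494, 0.231] pointing down, gripper open.
Joint ranges: [-2.53, 2.53], [-0.77, 2.02], [0.04, 2.7], [-1, 4.14], [0.28, 2.66], [-3.11, 3.11]. Speed limits (rad/s): [2.57, 2.57, 3.14, 3.14, 3.14, 3.14].

INTERFACE

Orientations are given as a unit quaternion [x, y, z, w].
In Python, from station import arm gives the robot as it stands.
- The arm moves only by the tool play_rows, never from a script. Its argument "commands" is one flat list of numbers, 6 for each row, row after row: the shift along the tool's x, y, z in m, then the turn, a rotation vector about the tool's x, y, z in degrees. A call has 1 to 10 rows; each row shifts and turns the commanded pose from where the row before left it, along the tool's axes as they then stand; what a row does not reach is not made up. A row lasts 1/10 s, in which the tool goes at most 50 mm and 8.59 degrees, less where a joint would pass 70% of its speed; a pose out of reach is approached as far as the arm can. A call is refused whole if a number of a shift passes 0.05 or a number of a turn 8.59, either way. A call with a gripper value outside its range is refused whole. "hand" is the closure, from 0 (fully open) to 1 (shut), set as the call begins (left out, the last holds). The fingers move at their own pace and stop on an object; the grip force is fixed at half the most. Time passes only in rows, so rows that do not move let the fingers close. It gives the time, the measured TCP pose, the force, the opening and the grip force at its end, in the units of the state.
- arm.observe(): the state, without advancing time (a new reading comes with each control period).
- arm.capture(name): name is "side" or "top" or "wrist"; returns the picture (384x512x3 uint8, blue, green, red); there is no depth.
- arm.get_calibration(name): a dict with "mtx" (3x3 intrinsics, pixels), "extrinsics" (4x4, takes a point from world to camera coordinates). Camera axes: x right, y up, looking along -z (the intrinsics and any distortion apply to the point x, -y, -z); pixel columns grow to the right and rows downward; lengths in m; the calibration is good to about 2 mm. A picture is of the moment at which its call begins: read the wrist's pose just before it. get_calibration takes no time and is no camera call; for the wrist camera it gives the pose at the moment of the call.
- arm.job_done(): hands the job in; it is judged then, once.
Trained networks look in the newest picture that a camera, given by its name, has taken for a name from the list of things; names that differ only in an ending like _2 or _b are one class to them, and where a whole thing is asked for, a point or a joint stands for the part that bears it (a point fixed in the world has none). Each returns a list of dicts, best first, with "score" (0 to 1); they miss things now and then, are a little off and sometimes report something else, mostly with a low value. They report only what shows in the picture. A call takes as long as a camera call.
- arm.search_frame(label, camera): "xy" ([column, row] in pixels, amid what is visible of it).
The state is a dict: "time_s": time; "joints": joint angles; "qvel": joint speeds; "effort": joint torques, N m; "ee_pos": TCP position; "eef_rot": TCP orientation; "ft_force": force on the tool from outside, world axes, zero at the start; "torque": the same for the moment, N m; "width": finger opening in m; "finger_force": force on a finger pad.
Only numpy, scipy, OpenCV 4.12 (cv2) and the standard library are available. Lean on these libraries where they do the work, as an engineer would, in place of code of your own. Each camera call takes 0.05 s, during which the arm holds its last target. There are 200 camera calls.

## Working session

There is one attempt and no reset: what is moved stays moved. The work goes in short steps, Python scripts to look and compute and a tool call to move; the robot and the scene stay as the last step left them, time stands still between calls to the robot, and variables do not carry over. Pictures are saved under pics/ and viewed, at most 10 in all, crops included, and the job is handed in when it is done.

Besides the shell and the picture viewer there is one more tool, called after ">>>" by a JSON object that holds its "op" and its "data". play_rows: Moves the arm, as the interface text tells. Its arguments: {"type":"object","properties":{"commands":{"type":"array"},"hand":{"type":"number"}},"required":["commands"]}

```bash
mkdir -p pics; ls; cat > h.py <<'E'
import numpy as np, cv2
from station import arm
def ray(cam,xy,c=None):
    c=c or arm.get_calibration(cam); K=np.array(c["mtx"]);E=np.array(c["extrinsics"])
    d=np.array(c.get("dist",np.zeros(5)))
    u=cv2.undistortPoints(np.array([[xy]],float),K,d)[0,0]
    R=E[:3,:3].T; return -R@E[:3,3], R@np.array([u[0],-u[1],-1])
def atz(cam,xy,z,c=None):
    o,d=ray(cam,xy,c); return o+d*(z-o[2])/d[2]
def tri(obs):
    A=0;b=0
    for o,d in obs:
        d=d/np.linalg.norm(d);P=np.eye(3)-np.outer(d,d);A=A+P;b=b+P@o
    return np.linalg.solve(A,b)
def proj(cam,p,c=None):
    c=c or arm.get_calibration(cam);q=np.array(c["extrinsics"])@np.r_[p,1];q=np.array(c["mtx"])@[q[0],-q[1],-q[2]];return q[:2]/q[2]
E
python3 - <<'E'
from h import *
ims=[]
print(arm.get_calibration("top").keys()); s=arm.observe(); print(s["ee_pos"],s["eef_rot"],s["ft_force"],s["width"])
for c in("side","top"):
    im=arm.capture(c); cv2.imwrite(f"pics/{c}0.png",im)
    for l,z in(("canister_mouth",.055),("knob",.046),("collar",.027),("highlighter",.01),("closed_canister",.05),("bearing_box",.011),("vee_pulley",.009)):
        for r in arm.search_frame(l,c)[:3]: print(c,l,np.round(r["xy"]),round(r["score"],2),atz(c,r["xy"],z).round(3))
E
```

```text
pics
dict_keys(['mtx', 'extrinsics'])
[ 0.17837256 -0.49333972  0.23062336] [ 9.85006387e-01  1.72516127e-01 -2.51126751e-05 -7.76231476e-04] [0.1562417  0.10442747 0.38917952] 0.08523694736478586
side canister_mouth [255. 176.] 0.79 [ 0.479 -0.224  0.055]
side canister_mouth [321. 230.] 0.57 [ 0.475 -0.02   0.055]
side collar [320. 229.] 0.61 [ 0.456 -0.038  0.027]
side highlighter [282. 204.] 0.87 [ 0.46  -0.151  0.01 ]
side closed_canister [171. 203.] 0.82 [ 0.669 -0.277  0.05 ]
side bearing_box [245. 229.] 0.76 [ 0.57  -0.146  0.011]
side bearing_box [210. 227.] 0.53 [ 0.626 -0.199  0.011]
side vee_pulley [212. 226.] 0.93 [ 0.62  -0.198  0.009]
side vee_pulley [250. 178.] 0.37 [ 0.461 -0.266  0.009]
top canister_mouth [300. 239.] 0.67 [ 0.456 -0.256  0.055]
top canister_mouth [248. 189.] 0.59 [ 0.565 -0.145  0.055]
top knob [203. 246.] 0.65 [ 0.443 -0.046  0.046]
top collar [209. 247.] 0.87 [ 0.441 -0.056  0.027]
top collar [247. 189.] 0.69 [ 0.568 -0.144  0.027]
top collar [299. 237.] 0.38 [ 0.46  -0.258  0.027]
top highlighter [253. 240.] 0.85 [ 0.454 -0.155  0.01 ]
top highlighter [309. 144.] 0.71 [ 0.674 -0.29   0.01 ]
top closed_canister [309. 144.] 0.66 [ 0.664 -0.282  0.05 ]
top bearing_box [248. 187.] 0.57 [ 0.575 -0.145  0.011]
top vee_pulley [273. 167.] 0.67 [ 0.622 -0.203  0.009]
```

```bash
python3 -c "
import cv2,numpy as np
a=cv2.imread('pics/side0.png');b=cv2.imread('pics/top0.png')
a=cv2.resize(a[140:290,130:380],(800,480));b=cv2.resize(b[120:280,170:345],(612,560))
cv2.imwrite('pics/a.png',a);cv2.imwrite('pics/b.png',b)"
```

```text
(no output)
```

View pics/a.png

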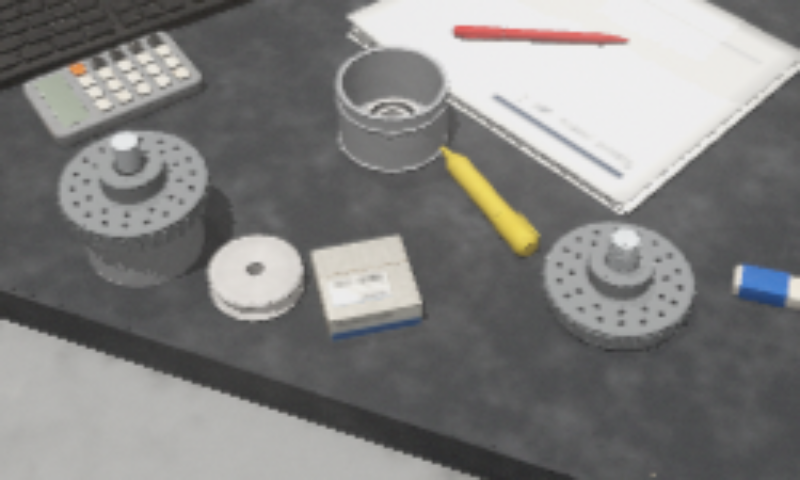

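View pics/b.png

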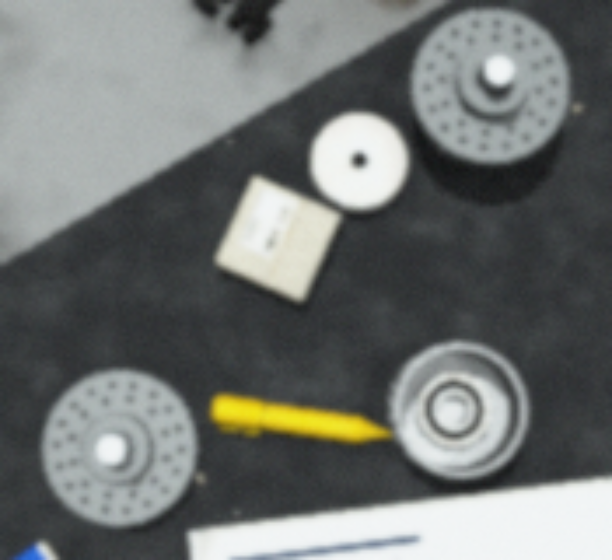

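Side view: the lids stand at right (knob top at full-image ≈(326,214)), the open canister is upper middle (rim centre ≈(252.5,167.5)) and the highlighter lies between them. Top view: knob top ≈(201.5,248.6), rim centre ≈(301.3,237.4). The "closed_canister" is farther back, so it is not to be confused with the lids.

```bash
python3 - <<'E'
from h import *
for n,s,t,z in(("knobtop",(325.9,214.1),(201.5,248.6),.057),("rim",(252.5,167.5),(301.3,237.4),.055)):
    print(n,atz("side",s,z),atz("top",t,z),tri([ray("side",s),ray("top",t)]))
c=arm.get_calibration("wrist");E=np.array(c["extrinsics"]);R=E[:3,:3].T
print("cam",-R@E[:3,3],"look",-R[:,2],"K",np.array(c["mtx"])[0])
E
```

```text
knobtop [ 0.43960171 -0.04259022  0.057     ] [ 0.43861919 -0.04385848  0.057     ] [ 0.43848593 -0.04354899  0.05537578]
rim [ 0.46550041 -0.25177073  0.055     ] [ 0.45850182 -0.25877212  0.055     ] [ 0.45859583 -0.26006839  0.04535519]
cam [ 0.24744347 -0.46826819  0.37484294] look [-0.27060078 -0.09733193 -0.95775869] K [290.36184672   0.         253.18513649]
```

>>> {"op": "play_rows", "data": {"commands": [0.032, -0.013, 0, 0, 0, 0, 0.033, -0.013, 0, 0, 0, 0, 0.032, -0.013, 0, 0, 0, 0, 0.033, -0.013, 0, 0, 0, 0, 0.032, -0.013, 0, 0, 0, 0, 0.033, -0.013, 0, 0, 0, 0, 0.032, -0.013, 0, 0, 0, 0, 0.033, -0.013, 0, 0, 0, 0, 0.032, -0.013, 0, 0, 0, 0, 0.033, -0.013, 0, 0, 0, 0], "hand": 0}}

```text
time_s: 1.8
ee_pos: [0.4409, -0.26, 0.2314]
eef_rot: [0.985, 0.173, 0.0, 0.0]
ft_force: [0.7, -0.3, 0.4]
width: 0.0853
finger_force: 0.0
```

>>> {"op": "play_rows", "data": {"commands": [0, 0, 0, 0, 0, 0, 0, 0, 0, 0, 0, 0]}}

```text
time_s: 2.0
ee_pos: [0.4401, -0.2606, 0.2312]
eef_rot: [0.985, 0.173, -0.0, 0.0]
ft_force: [-0.3, 0.4, -0.5]
width: 0.0855
finger_force: 0.0
```

```bash
python3 - <<'E'
from h import *
c=arm.get_calibration("wrist");im=arm.capture("wrist");cv2.imwrite("pics/w1.png",im)
s=arm.observe();print(s["time_s"],s["ee_pos"],s["eef_rot"])
for l,z in(("canister_mouth",.055),("knob",.057),("collar",.035)):
    for r in arm.search_frame(l,"wrist")[:3]: print(l,np.round(r["xy"]),round(r["score"],2),atz("wrist",r["xy"],z,c).round(4))
print(proj("wrist",[.459,-.259,.055],c),proj("wrist",[.439,-.0435,.057],c))
E
```

```text
2.05 [ 0.43964708 -0.26117928  0.2312223 ] [ 9.84956467e-01  1.72802457e-01 -2.48560578e-04  8.01632324e-05]
canister_mouth [260. 153.] 0.84 [ 0.4634 -0.2597  0.055 ]
knob [ 65. 104.] 0.65 [ 0.4417 -0.049   0.057 ]
collar [ 85. 100.] 0.91 [ 0.4494 -0.0567  0.035 ]
[258.24879227 156.66168183] [ 58.86924121 105.01714576]
```

View pics/w1.png

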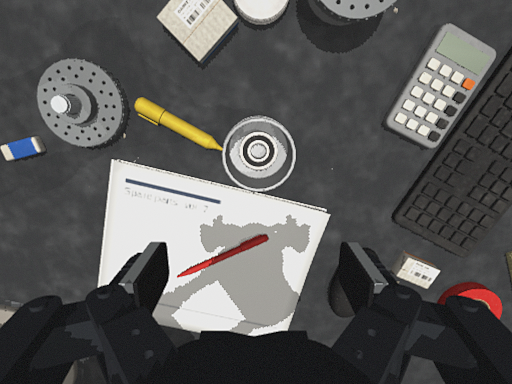

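The wrist view shows the canister rim as a circle centred ≈(260,153), the lids at ≈(83,103) with knob top ≈(61,104), and the highlighter between them. I'll refine the rim by fitting its projected circle, then do the same for the knob from above.

```bash
cat >> h.py <<'E'
from scipy.optimize import minimize
def fitcirc(cam,im,c,p0,z,r,span=.012):
    g=cv2.GaussianBlur(cv2.cvtColor(im,cv2.COLOR_BGR2GRAY),(0,0),1).astype(np.float32)
    gm=np.hypot(cv2.Sobel(g,5,1,0),cv2.Sobel(g,5,0,1)); t=np.linspace(0,2*np.pi,120)
    def s(xy):
        q=np.array([proj(cam,[xy[0]+r*np.cos(a),xy[1]+r*np.sin(a),z],c) for a in t],np.float32)
        return -np.minimum(cv2.remap(gm,q[None,:,0],q[None,:,1],1),150).mean()
    best=min(((s((p0[0]+a,p0[1]+b)),p0[0]+a,p0[1]+b) for a in np.arange(-span,span+1e-6,.002) for b in np.arange(-span,span+1e-6,.002)))
    m=minimize(s,best[1:],method="Nelder-Mead",options=dict(initial_simplex=[[best[1],best[2]],[best[1]+.001,best[2]],[best[1],best[2]+.001]],xatol=1e-4))
    return m.x.round(4),round(m.fun,1)
E
python3 - <<'E'
from h import *
c=arm.get_calibration("wrist");im=cv2.imread("pics/w1.png")
t=cv2.imread("pics/top0.png");ct=arm.get_calibration("top")
sd=cv2.imread("pics/side0.png");cs=arm.get_calibration("side")
for cam,i,cc in(("wrist",im,c),("top",t,ct),("side",sd,cs)):
    for z,r in((.055,.041),(.055,.0375),(0,.041)): print(cam,z,r,fitcirc(cam,i,cc,(.460,-.258),z,r))
    for z,r in((.019,.0495),(.035,.022),(.057,.009)): print(cam,"lid",z,r,fitcirc(cam,i,cc,(.440,-.045),z,r))
E
```

```text
wrist 0.055 0.041 (array([ 0.4598, -0.2593]), np.float64(-146.6))
wrist 0.055 0.0375 (array([ 0.4591, -0.2603]), np.float64(-150.0))
wrist 0 0.041 (array([ 0.4609, -0.2594]), np.float64(-140.6))
wrist lid 0.019 0.0495 (array([ 0.4395, -0.0441]), np.float64(-149.9))
wrist lid 0.035 0.022 (array([ 0.4413, -0.0432]), np.float64(-104.0))
wrist lid 0.057 0.009 (array([ 0.44 , -0.044]), np.float64(-150.0))
top 0.055 0.041 (array([ 0.461, -0.259]), np.float64(-150.0))
top 0.055 0.0375 (array([ 0.4648, -0.2525]), np.float64(-142.3))
top 0 0.041 (array([ 0.465, -0.258]), np.float64(-143.5))
top lid 0.019 0.0495 (array([ 0.438, -0.043]), np.float64(-150.0))
top lid 0.035 0.022 (array([ 0.4487, -0.0508]), np.float64(-62.4))
top lid 0.057 0.009 (array([ 0.4397, -0.0433]), np.float64(-148.0))
side 0.055 0.041 (array([ 0.4624, -0.2598]), np.float64(-125.2))
side 0.055 0.0375 (array([ 0.4604, -0.2555]), np.float64(-129.4))
side 0 0.041 (array([ 0.4602, -0.2613]), np.float64(-93.3))
side lid 0.019 0.0495 (array([ 0.4408, -0.0432]), np.float64(-150.0))
side lid 0.035 0.022 (array([ 0.4505, -0.0359]), np.float64(-114.0))
side lid 0.057 0.009 (array([ 0.4424, -0.0425]), np.float64(-145.5))
```

>>> {"op": "play_rows", "data": {"commands": [0.007, -0.02, 0, 0, 0, 0, 0.007, -0.02, 0, 0, 0, 0, 0.007, -0.02, 0, 0, 0, 0, 0.007, -0.02, 0, 0, 0, 0, 0.007, -0.02, 0.01, 0, 0, 0, 0.007, -0.02, 0.01, 0, 0, 0, 0.007, -0.02, 0.02, 0, 0, 0, 0.008, -0.02, 0.02, 0, 0, 0, 0.008, -0.02, 0.02, 0, 0, 0, 0.008, -0.025, 0.02, 0, 0, 0]}}

```text
time_s: 3.2
ee_pos: [0.439, -0.0438, 0.1308]
eef_rot: [0.985, 0.171, 0.0, 0.0]
ft_force: [0.8, 0.7, 1.3]
width: 0.0856
finger_force: 0.0
```

>>> {"op": "play_rows", "data": {"commands": [0, 0, 0, 0, 0, 0, 0, 0, 0, 0, 0, 0, 0, 0, 0, 0, 0, 0]}}

```text
time_s: 3.5
ee_pos: [0.4396, -0.0447, 0.1321]
eef_rot: [0.985, 0.172, 0.001, 0.001]
ft_force: [0.6, 0.1, -0.5]
width: 0.0855
finger_force: 0.0
```

```bash
python3 - <<'E'
from h import *
c=arm.get_calibration("wrist");im=arm.capture("wrist");cv2.imwrite("pics/w2.png",im)
s=arm.observe();print(s["time_s"],s["ee_pos"],s["eef_rot"])
for l in("knob","collar"):
    for r in arm.search_frame(l,"wrist")[:2]: print(l,np.round(r["xy"]),round(r["score"],2))
for z,r in((.019,.0495),(.035,.022),(.057,.009),(.055,.009)): print("lid",z,r,fitcirc("wrist",im,c,(.440,-.045),z,r))
E
```

```text
3.55 [ 0.43963986 -0.04468527  0.13215627] [9.85123462e-01 1.71844660e-01 9.07165735e-04 5.95234101e-04]
knob [253. 196.] 0.87
knob [471. 247.] 0.28
lid 0.019 0.0495 (array([ 0.4405, -0.0432]), np.float64(-149.4))
lid 0.035 0.022 (array([ 0.4391, -0.0449]), np.float64(-83.8))
lid 0.057 0.009 (array([ 0.4411, -0.0431]), np.float64(-144.8))
lid 0.055 0.009 (array([ 0.4405, -0.0434]), np.float64(-140.5))
```

View pics/w2.png

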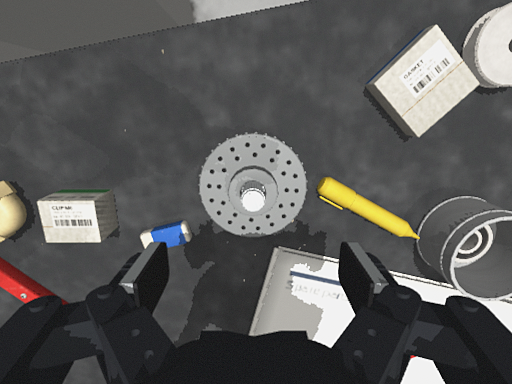

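The wrist view shows the nested lids centred under the gripper, with knob top ≈(253,198). All measurements agree: knob (0.4405,−0.0433) and canister (0.460,−0.2595). I'll descend to TCP z≈0.039, which leaves the tips just above the collar top at 0.035, and close.

>>> {"op": "play_rows", "data": {"commands": [0.001, -0.001, 0.015, 0, 0, 0, 0, 0, 0.02, 0, 0, 0, 0, 0, 0.02, 0, 0, 0, 0, 0, 0.018, 0, 0, 0, 0, 0, 0.012, 0, 0, 0, 0, 0, 0.008, 0, 0, 0, 0, 0, 0, 0, 0, 0, 0, 0, 0, 0, 0, 0]}}

```text
time_s: 4.45
ee_pos: [0.4399, -0.0425, 0.0387]
eef_rot: [0.985, 0.172, 0.0, 0.0]
ft_force: [0.4, 0.8, -0.5]
width: 0.0854
finger_force: 0.0
```

>>> {"op": "play_rows", "data": {"commands": [0, 0, 0, 0, 0, 0, 0, 0, 0, 0, 0, 0, 0, 0, 0, 0, 0, 0, 0, 0, 0, 0, 0, 0, 0, 0, 0, 0, 0, 0, 0, 0, 0, 0, 0, 0, 0, 0, 0, 0, 0, 0, 0, 0, 0, 0, 0, 0, 0, 0, 0, 0, 0, 0], "hand": 1}}

```text
time_s: 5.35
ee_pos: [0.4398, -0.0423, 0.0386]
eef_rot: [0.985, 0.173, 0.0, 0.0]
ft_force: [-0.1, 0.2, 5.5]
width: 0.0156
finger_force: 58.8
```

>>> {"op": "play_rows", "data": {"commands": [0, 0, -0.004, 0, 0, 0, 0, 0, -0.008, 0, 0, 0, 0, 0, -0.013, 0, 0, 0, 0, 0, -0.015, 0, 0, 0, 0, 0, -0.015, 0, 0, 0, 0, 0, -0.015, 0, 0, 0, 0, 0, -0.015, 0, 0, 0, 0, 0, -0.015, 0, 0, 0, 0, 0, 0, 0, 0, 0, 0, 0, 0, 0, 0, 0]}}

```text
time_s: 6.35
ee_pos: [0.4391, -0.042, 0.1381]
eef_rot: [0.985, 0.173, -0.0, -0.0]
ft_force: [0.5, 0.3, -3.4]
width: 0.0153
finger_force: 58.8
```

```bash
python3 - <<'E'
from h import *
s=arm.observe();print(s["time_s"],s["ee_pos"],s["eef_rot"],s["ft_force"],s["width"])
c=arm.get_calibration("wrist");im=arm.capture("wrist");a=im[120:360,130:390]
sd=arm.capture("side");cv2.imwrite("pics/s3.png",sd);cv2.imwrite("pics/w3.png",im)
b=sd[110:290,230:425]
cv2.imwrite("pics/m3.png",np.hstack([cv2.resize(a,(390,360)),cv2.resize(b,(390,360))]))
p=s["ee_pos"]
z=s["ee_pos"][2]-.0386
for zz,r in((.019+z,.0495),(.015+z-.008,.0495)):
  for cam,i,cc in(("wrist",im,c),("side",sd,arm.get_calibration("side"))): print(cam,zz,fitcirc(cam,i,cc,p[:2],zz,r))
E
```

```text
6.35 [ 0.43910839 -0.04202568  0.13806825] [ 9.85005676e-01  1.72521862e-01 -1.53967164e-04 -4.47457757e-05] [ 0.53717647  0.30502595 -3.44284496] 0.015297616574275101
wrist 0.11846824522203915 (array([ 0.4384, -0.0413]), np.float64(-108.3))
side 0.11846824522203915 (array([ 0.4398, -0.0416]), np.float64(-136.1))
wrist 0.10646824522203915 (array([ 0.4367, -0.0454]), np.float64(-66.9))
side 0.10646824522203915 (array([ 0.4301, -0.048 ]), np.float64(-133.1))
```

View pics/m3.png

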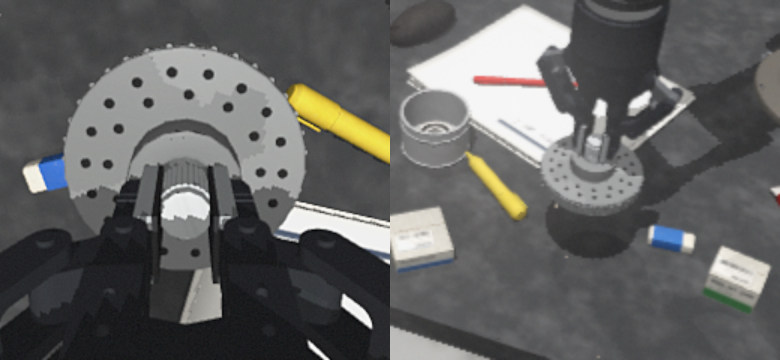

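The nested lids hang level in the grip, and the load of about 4 N matches both lids together. I'll carry them over the canister.

>>> {"op": "play_rows", "data": {"commands": [-0.003, 0.012, 0, 0, 0, 0, -0.006, 0.023, 0, 0, 0, 0, -0.006, 0.025, 0, 0, 0, 0, -0.006, 0.025, 0, 0, 0, 0, -0.007, 0.025, 0, 0, 0, 0, -0.007, 0.025, 0, 0, 0, 0, -0.007, 0.025, 0, 0, 0, 0, -0.006, 0.023, 0, 0, 0, 0, -0.004, 0.016, 0, 0, 0, 0, -0.0023, 0.012, 0, 0, 0, 0]}}

```text
time_s: 7.45
ee_pos: [0.4598, -0.2605, 0.1377]
eef_rot: [0.985, 0.172, -0.0, -0.0]
ft_force: [-0.4, 0.4, -4.4]
width: 0.0158
finger_force: 58.9
```

>>> {"op": "play_rows", "data": {"commands": [0, 0, 0, 0, 0, 0, 0, 0, 0.01, 0, 0, 0, 0, 0, 0.01, 0, 0, 0, 0, 0, 0, 0, 0, 0, 0, 0, 0, 0, 0, 0]}}

```text
time_s: 7.95
ee_pos: [0.46, -0.2582, 0.1178]
eef_rot: [0.985, 0.173, -0.0, -0.0]
ft_force: [0.2, -0.2, -4.2]
width: 0.0158
finger_force: 59.0
```

```bash
python3 - <<'E'
from h import *
s=arm.observe();p=s["ee_pos"];print(s["time_s"],p,s["eef_rot"],s["ft_force"],s["width"])
z=p[2]-.0386
for cam in("wrist","side","top"):
    c=arm.get_calibration(cam);im=arm.capture(cam);cv2.imwrite(f"pics/{cam}4.png",im)
    print(cam,"deck",fitcirc(cam,im,c,p[:2],z+.019,.0495),"can foot",fitcirc(cam,im,c,(.46,-.2593),0,.041,.006),"rim",fitcirc(cam,im,c,(.46,-.2593),.055,.041,.006))
a=cv2.imread("pics/side4.png")[100:250,170:340];b=cv2.imread("pics/wrist4.png")[100:360,120:400]
cv2.imwrite("pics/m4.png",np.hstack([cv2.resize(a,(400,353)),cv2.resize(b,(380,353))]))
E
```

```text
7.95 [ 0.45997374 -0.25821529  0.11778726] [ 9.84924866e-01  1.72981473e-01 -4.37943090e-04 -4.75679610e-04] [ 0.17842898 -0.20961164 -4.24592088] 0.01576774165488885
wrist deck (array([ 0.4589, -0.2566]), np.float64(-114.8)) can foot (array([ 0.4581, -0.2646]), np.float64(-66.0)) rim (array([ 0.466 , -0.2553]), np.float64(-75.4))
side deck (array([ 0.4604, -0.2568]), np.float64(-131.0)) can foot (array([ 0.4602, -0.26  ]), np.float64(-78.5)) rim (array([ 0.4537, -0.2652]), np.float64(-76.7))
top deck (array([ 0.4559, -0.2616]), np.float64(-80.5)) can foot (array([ 0.4643, -0.2629]), np.float64(-85.5)) rim (array([ 0.4653, -0.2603]), np.float64(-83.1))
```

View pics/m4.png

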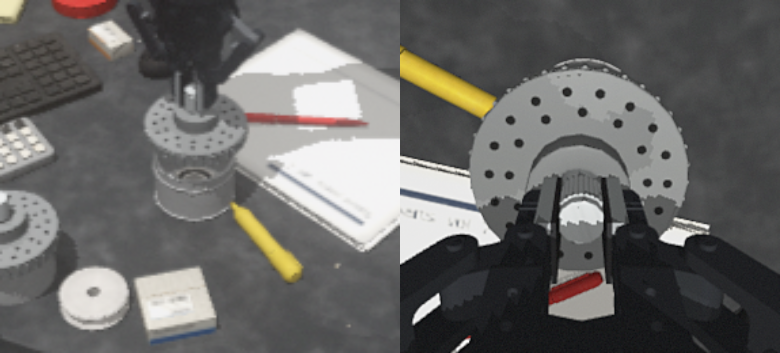

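Lids sit about 24 mm above the rim and concentric with it to about 1–2 mm. I'll descend gently with a 1 mm correction.

>>> {"op": "play_rows", "data": {"commands": [0, 0.001, 0.008, 0, 0, 0, 0, 0, 0.008, 0, 0, 0, 0, 0, 0.005, 0, 0, 0, 0, 0, 0.003, 0, 0, 0, 0, 0, 0.003, 0, 0, 0, 0, 0, 0.002, 0, 0, 0, 0, 0, 0, 0, 0, 0]}}

```text
time_s: 8.8
ee_pos: [0.4604, -0.2599, 0.0891]
eef_rot: [0.985, 0.173, -0.0, -0.0]
ft_force: [0.3, -0.1, -4.7]
width: 0.0157
finger_force: 59.0
```

>>> {"op": "play_rows", "data": {"commands": [0, 0, 0.002, 0, 0, 0, 0, 0, 0.002, 0, 0, 0, 0, 0, 0.001, 0, 0, 0, 0, 0, 0.001, 0, 0, 0, 0, 0, 0, 0, 0, 0]}}

```text
time_s: 9.3
ee_pos: [0.4605, -0.26, 0.0832]
eef_rot: [0.985, 0.173, -0.0, 0.0]
ft_force: [-0.5, 0.6, -4.1]
width: 0.0154
finger_force: 58.9
```

>>> {"op": "play_rows", "data": {"commands": [0, 0, 0.001, 0, 0, 0, 0, 0, 0.001, 0, 0, 0, 0, 0, 0, 0, 0, 0, 0, 0, 0, 0, 0, 0]}}

```text
time_s: 9.7
ee_pos: [0.4606, -0.2602, 0.0816]
eef_rot: [0.985, 0.173, 0.0, 0.0]
ft_force: [-0.3, 0.0, -0.9]
width: 0.0154
finger_force: 59.4
```

>>> {"op": "play_rows", "data": {"commands": [0, 0, 0.0005, 0, 0, 0, 0, 0, 0, 0, 0, 0, 0, 0, 0, 0, 0, 0]}}

```text
time_s: 10.0
ee_pos: [0.4606, -0.2602, 0.0816]
eef_rot: [0.985, 0.173, 0.0, 0.0]
ft_force: [-1.6, 0.4, 5.4]
width: 0.0154
finger_force: 59.9
```

The lids are seated at the predicted TCP height of 0.0816, and the load has reversed. Releasing.

>>> {"op": "play_rows", "data": {"commands": [0, 0, 0, 0, 0, 0, 0, 0, 0, 0, 0, 0, 0, 0, 0, 0, 0, 0, 0, 0, 0, 0, 0, 0, 0, 0, 0, 0, 0, 0, 0, 0, 0, 0, 0, 0, 0, 0, 0, 0, 0, 0, 0, 0, 0, 0, 0, 0, 0, 0, 0, 0, 0, 0], "hand": 0}}

```text
time_s: 10.9
ee_pos: [0.4605, -0.26, 0.0808]
eef_rot: [0.985, 0.173, 0.0, 0.0]
ft_force: [-0.2, 0.4, 0.1]
width: 0.0854
finger_force: 0.0
```

```bash
python3 - <<'E'
from h import *
s=arm.observe();p=s["ee_pos"];print(s["time_s"],p,s["ft_force"],s["width"])
for cam in("wrist","side","top"):
    c=arm.get_calibration(cam);im=arm.capture(cam);cv2.imwrite(f"pics/{cam}5.png",im)
    print(cam,[fitcirc(cam,im,c,p[:2],z,r,.008) for z,r in((.062,.0495),(.100,.009),(.078,.022),(0,.041))])
a=cv2.imread("pics/side5.png")[100:250,170:340];b=cv2.imread("pics/wrist5.png")[100:384,120:400]
cv2.imwrite("pics/m5.png",np.hstack([cv2.resize(a,(400,353)),cv2.resize(b,(380,385))[:353]]))
E
```

```text
10.9 [ 0.46050697 -0.26002182  0.08080298] [-0.15262664  0.43120653  0.12955891] 0.08536615622153247
wrist [(array([ 0.4596, -0.2584]), np.float64(-133.1)), (array([ 0.4608, -0.2603]), np.float64(-120.2)), (array([ 0.4591, -0.259 ]), np.float64(-93.5)), (array([ 0.4606, -0.26  ]), np.float64(-63.7))]
side [(array([ 0.4607, -0.2578]), np.float64(-135.0)), (array([ 0.4625, -0.2585]), np.float64(-147.4)), (array([ 0.4617, -0.2585]), np.float64(-104.6)), (array([ 0.4602, -0.2589]), np.float64(-77.4))]
top [(array([ 0.4552, -0.2611]), np.float64(-80.4)), (array([ 0.4686, -0.2433]), np.float64(-119.8)), (array([ 0.4595, -0.2631]), np.float64(-82.6)), (array([ 0.4626, -0.2584]), np.float64(-82.0))]
```

View pics/m5.png

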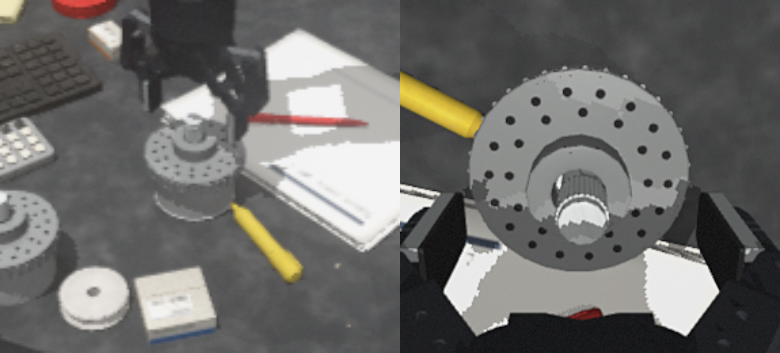

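The lids sit seated and level on the canister with the knob free, and the gripper is still centred on the knob. Next I'll go down over the collar (its z range is 0.062–0.078) and grip it.

>>> {"op": "play_rows", "data": {"commands": [0, 0, 0.005, 0, 0, 0, 0, 0, 0.006, 0, 0, 0, 0, 0, 0.005, 0, 0, 0, 0, 0, 0.003, 0, 0, 0, 0, 0, 0, 0, 0, 0, 0, 0, 0, 0, 0, 0]}}

```text
time_s: 11.65
ee_pos: [0.4605, -0.26, 0.0617]
eef_rot: [0.985, 0.173, -0.0, -0.0]
ft_force: [-0.5, 0.1, 0.5]
width: 0.0852
finger_force: 0.0
```

>>> {"op": "play_rows", "data": {"commands": [0, 0, 0, 0, 0, 0, 0, 0, 0, 0, 0, 0, 0, 0, 0, 0, 0, 0, 0, 0, 0, 0, 0, 0, 0, 0, 0, 0, 0, 0, 0, 0, 0, 0, 0, 0, 0, 0, 0, 0, 0, 0], "hand": 1}}

```text
time_s: 12.35
ee_pos: [0.4608, -0.2602, 0.0624]
eef_rot: [0.985, 0.173, 0.0, 0.0]
ft_force: [-0.6, 0.4, 6.0]
width: 0.0412
finger_force: 61.2
```

>>> {"op": "play_rows", "data": {"commands": [0, 0, -0.002, 0, 0, 0, 0, 0, -0.003, 0, 0, 0, 0, 0, -0.004, 0, 0, 0, 0, 0, -0.005, 0, 0, 0, 0, 0, -0.006, 0, 0, 0, 0, 0, -0.006, 0, 0, 0, 0, 0, -0.006, 0, 0, 0, 0, 0, -0.006, 0, 0, 0, 0, 0, -0.006, 0, 0, 0, 0, 0, -0.006, 0, 0, 0]}}

```text
time_s: 13.35
ee_pos: [0.4605, -0.26, 0.1124]
eef_rot: [0.985, 0.173, 0.0, 0.0]
ft_force: [0.2, 0.1, -1.0]
width: 0.0411
finger_force: 60.8
```

>>> {"op": "play_rows", "data": {"commands": [0, 0, -0.01, 0, 0, 0, 0, 0, -0.01, 0, 0, 0, 0, 0, -0.01, 0, 0, 0, 0, 0, -0.01, 0, 0, 0, 0, 0, -0.01, 0, 0, 0, 0, 0, -0.01, 0, 0, 0, 0, 0, -0.006, 0, 0, 0, 0, 0, -0.004, 0, 0, 0, 0, 0, 0, 0, 0, 0, 0, 0, 0, 0, 0, 0]}}

```text
time_s: 14.35
ee_pos: [0.4603, -0.2599, 0.1815]
eef_rot: [0.985, 0.173, -0.0, -0.0]
ft_force: [-0.0, -0.2, -1.2]
width: 0.0411
finger_force: 60.8
```

>>> {"op": "play_rows", "data": {"commands": [0, 0, 0, 0, 0, 0, 0, 0, 0, 0, 0, 0, 0, 0, 0, 0, 0, 0, 0, 0, 0, 0, 0, 0]}}

```text
time_s: 14.75
ee_pos: [0.4605, -0.26, 0.1817]
eef_rot: [0.985, 0.173, -0.0, -0.0]
ft_force: [0.9, -1.2, -1.6]
width: 0.0411
finger_force: 60.8
```

```bash
python3 - <<'E'
from h import *
s=arm.observe();print(s["time_s"],s["ee_pos"],s["ft_force"],s["width"])
a=arm.capture("side")[70:250,170:340];b=arm.capture("wrist")[100:384,120:400]
cv2.imwrite("pics/m6.png",np.hstack([cv2.resize(a,(400,424)),cv2.resize(b,(390,424))]))
E
```

```text
14.75 [ 0.46045757 -0.25996238  0.18166521] [ 0.87929172 -1.15323415 -1.58130362] 0.04108108388589566
```

View pics/m6.png

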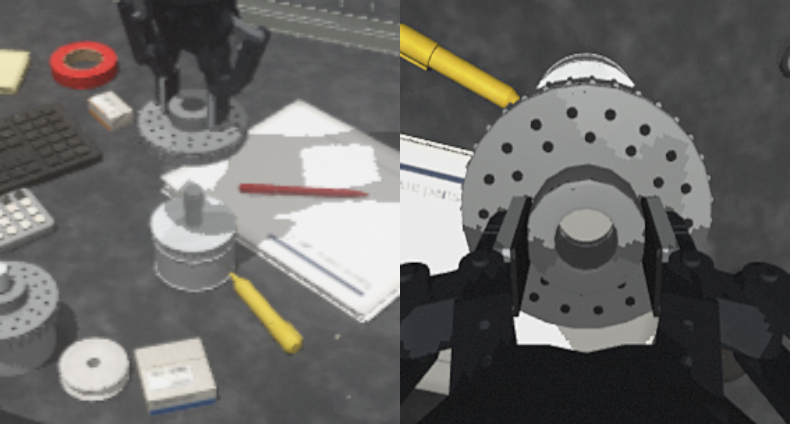

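The cap alone is held 12 cm up, its load of about 1.6 N matches its mass, and the inner lid sits on the canister. Handing in.

```bash
python3 -c "
from station import arm; print(arm.job_done())"
```

```text
the job is handed in; nothing more can be done
None
```

The job is handed in: the inner lid is seated on the canister and the gripper holds the drier cap about 12 cm above where it sat; no verdict came back.

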